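Open the tea caddy's spring-locked sliding lid

ROBOT

A 6-joint arm with a two-finger parallel gripper is mounted at the origin on a cart in front of the work surface, level with it; the furniture and walls round the work are solid. World frame = base frame: x ahead of the robot, y to its left, z up, the work surface at z = 0. Lengths are in m, angles in rad, forces in N, time in s.
With the tool pointing down it reaches from about 0.2 to 0.875 m from the base axis. Payload 3.4 kg.
Tool frame: the origin (TCP) lies midway between the tips of the shut fingers; the grasp point (between the pads) lies env.grip_depth behind it (env.grip_depth is the distance from the TCP to the grasp point, in m); z points along the fingers, y is the line along which they close (so a half turn about z gives the same grasp; the last joint's range is limited). The gripper opens to 94 mm and grips with 3 to 60 N. Pads are 16 mm wide; open, the fingers measure 119 mm over their backs; the gripper's body (75 mm by 177 mm) begins 78 mm behind the grasp point.
Start: joints at [-1.291, 0.276, 1.505, -0, 1.361, -0.121], TCP at [0.224, -0.529, 0.205] pointing down, gripper open.
Joint ranges: [-2.89, 2.89], [-0.75, 2.08], [0.22, 2.7], [-1.18, 4.32], [0.11, 2.71], [-2.7, 2.7]. Speed limits (rad/s): [2.57, 2.57, 3.14, 3.14, 3.14, 3.14].

INTERFACE

Orientations are given as a unit quaternion [x, y, z, w].
In Python, from workcell import sensors, read_camera, env gives the robot as it stands. The module is installed in compiled form; this text tells all that it offers.
- The arm moves only by the tool arm_command, never from a script. Its argument "targets" is a list of rows, each a list of 2 entries, a list of its own where there are three numbers: the shift along the tool's x, y, z in m, then the turn about the tool's z in degrees. A call has 1 to 20 rows; each row is the pose to reach, as a shift and turn from the pose commanded when the call began, along the tool's axes at that moment; what a row does not reach only later rows make up. A row lasts 1/12 s, in which the tool goes at most 41.7 mm and 7.16 degrees, less where a joint would pass 70% of its speed; a pose out of reach is approached as far as the arm can. A call with a gripper value outside its range is refused whole. "fingers" is the gripper's target within -1 to 1 (fully open at 1, half-way at 0, shut at -1), set as the call begins (left out, the last holds). The fingers move at their own pace and stop on an object; "squeeze" is the grip in N (left out, the last holds). Time passes only in rows, so rows that repeat a pose let the fingers close. It gives the time, the measured TCP pose, the force, the opening and the grip force at its end, in the units of the state.
- sensors.sense(): the state, without advancing time (a new reading comes with each control period).
- read_camera(name): name is "side" or "top" or "wrist"; returns a dict with "frame" (480x640x3 uint8, red, green, blue), "range_z" (480x640 float32, m along the optical axis (not along the pixel's ray), 0 where there is no reading), "fovy" (degrees; the focal length in pixels is half the picture's height over the tangent of half this angle, whatever the lens; pixels are square), "cx", "cy" (the principal point, pixels), "k1" (the pictures are not rectified: a ray, as slopes to the right and down, at radius r is drawn at 1 + k1 r^2 times it, then the intrinsics apply), "extrinsics" (4x4, takes a point from camera to world coordinates). Camera axes: x right, y down, z forward; pixel columns grow to the right and rows downward; lengths in m; the calibration is good to about 2 mm. A picture is of the moment at which its call begins.
- env.sign_off(): hands the job in; it is judged then, once.
The state is a dict: "time_s": time; "joint_positions": joint angles; "joint_vel": joint speeds; "tau": joint torques, N m; "ee_pos": TCP position; "orientation": TCP orientation; "wrist_force": force on the tool from outside, world axes, zero at the start; "moment": the same for the moment, N m; "width": opening from 0.0 (shut) to 1.0 (fully open); "gripper_force": force on a finger pad.
Only numpy, scipy, OpenCV 4.12 (cv2) and the standard library are available. Lean on these libraries where they do the work, as an engineer would, in place of code of your own. Each camera call takes 0.05 s, during which the arm holds its last target. There are 200 camera calls.

TASK

Open the wooden tea caddy: press the brass thumb plate down and hold it down while you push against the flat face of the lid's dark wedge, so that the lid slides past the catch and on to its fully open stop. Then take the hand away so that the catch springs back up and locks the lid open. Only press and push: do not grip the wedge or touch its sloping back, do not lift or shove the caddy, and leave the tea box and the things standing around alone.

Things in the scene. Friction and masses are not known exactly. Their poses are not given: they have to be found in the camera images.
- caddy: Pale wooden tea caddy standing loose on rubber feet, 1.8 kg, 120 (own x) x 205 (own y) x 84 mm. Origin: centre of the underside; x points away from its front, y the way the lid opens, z up; turned up to 0.4 rad. Its front rail, x -60..-28, y -105..100 mm, is flat with its top at z 80 and holds the brass catch; the lid is flush with the rail. Rear lip to z 84.
- lid (a joint): Travel of the brown sliding lid along caddy +y, m: 0 shut, 0.086 at the open stop. Slides stiffly (1.5 to 5 N), stays where left. The catch's tooth stands in a notch of its front edge, so it moves only 3 mm until the catch is pressed; once past 0.014 the lid's underside keeps the catch down by itself. From 0.082 to 0.086 the catch can spring up into a second notch and lock it.
- push_face (a point): Point on the upright flat face of the dark wedge on the lid; moves with the lid. The face looks to caddy -y, is pushed to +y, and spans caddy x -58..48 and, over the rail, z 92..112 mm; this point: x -43, z 102, y 12 mm when shut. Behind it the wedge slopes down over 60 mm. Under it, over the rail, 12 mm are free: a fingertip on the pressed thumb plate meets the face with its side.
- catch (a joint): Spring catch, m pressed down: 0 up (locking), 0.008 fully down, flush with the rail. Spring force 3 N at the top, 7 N at the bottom. The lid is free while it is pressed more than 0.005; it rests at 0.005 while the lid holds it down.
- thumb_plate (a point): Point to press, on the ribbed part of the brass thumb plate's top; moves with it. Plate 25 mm (caddy x -58..-33) by 70 mm (y -35..35), 8 mm proud of the rail when up (top z 88). This point: caddy x -45.5, y -14 mm, 26 mm before the push face when shut. A fingertip can slide along the pressed plate to +y and on over the rail, level with it.
- tea_box: Red tea box, 58 x 74 x 63 mm, loose inside the caddy under the lid. Origin: centre of its underside. Leave in the caddy.
- jam_jar: Glass jam jar with a grey lid, 62 mm wide, 86 mm high, beside the caddy's shut end (-y). Origin: centre of the underside. Leave alone.
- shallot: Brown onion, 64 x 67 x 71 mm, behind the caddy. Origin: underside. Leave alone.
- tumbler: Clear tumbler, 78 mm wide, 87 mm high, between caddy and sink. Origin: centre of the underside. Leave alone.
- salt_shaker: Salt shaker, 44 mm wide, 90 mm high, between caddy and sink. Origin: centre of the underside. Leave alone.
- spice_jar: Spice jar with a green cap, 44 mm wide, 100 mm high, between caddy and sink. Origin: centre of the underside. Leave alone.
- wedge_back: Sloping back of the dark wedge on the lid, moves with the lid: falls from caddy z 110 just behind the push face's top (caddy y 18 when shut) to the lid 54 mm further along +y. Only a hand that grips the wedge would touch it: keep off. Origin as the caddy's when shut.
Mind the look-alikes: they are no part of the job. There is more than one size of the caddy; the one meant has the size given above.

How it is judged:
On the way, in this order (a step that is already met when the one before it is completed fails the run):
1. the catch is pressed down by the hand while the lid is still shut (value of joint catch above 0.005 m and value of joint lid below 0.006 m and contact force between the fingers and catch above 1 N), for 0.02 s.
2. the lid has been slid past the pressed catch (value of joint lid above 0.02 m and value of joint catch above 0.003 m), for 0.05 s.
At the end, for the whole second after the job is handed in: The lid is open to its stop (within about 5 mm), the catch has sprung up (within 2 mm of its top) into the second notch, and the caddy is flat, at rest and within 40 mm of where it stood, with the tea box on its floor (value of joint lid above 0.0805 m and value of joint catch below 0.002 m and velocity of joint lid between -0.01 and 0.01 m/s and angle between caddy's own z axis and vertical below 0.05 rad and linear speed of caddy below 0.02 m/s and distance of caddy from where it was at the start of the episode below 0.04 m and z of tea_box in the frame of caddy below 0.015 m); the robot touches nothing.
It fails at once if the caddy is lifted, tipped or shoved more than 50 mm (height (world z) of caddy above 0.012 m or angle between caddy's own z axis and vertical above 0.12 rad or distance of caddy from where it was at the start of the episode above 0.05 m).
It fails at once if the tea box is handled or lifted (contact force between the fingers and tea_box above 2 N or z of tea_box in the frame of caddy above 0.03 m).
It fails at once if a thing standing around is moved more than 20 mm (distance of any of jam_jar, shallot, tumbler, salt_shaker, spice_jar from where it was at the start of the episode above 0.02 m).
It fails at once if the wedge is gripped (its sloping back touched with more than 2 N) (contact force between the fingers and wedge_back above 2 N).
It also fails if it takes over 40 s, if anything falls off the work surface, if the arm or the gripper's body presses on something with over 40 N, if the wrist force passes 120 N, or if a joint passes its speed limit or range.

## Working session

There is one attempt and no reset: what is moved stays moved. The work goes in short steps, Python scripts to look and compute and a tool call to move; the robot and the scene stay as the last step left them, time stands still between calls to the robot, and variables do not carry over. Pictures are saved under pics/ and viewed, at most 10 in all, crops included, and the job is handed in when it is done.

Besides the shell and the picture viewer there is one more tool, called after "Emit:" by a JSON object that holds its "op" and its "data", one argument or row to a line. arm_command: Moves the arm, as the interface text tells. Its arguments: {"type":"object","properties":{"targets":{"type":"array","items":{"type":"array"}},"fingers":{"type":"number"},"squeeze":{"type":"number"}},"required":["targets"]}

```bash
mkdir -p pics; cat > h.py <<'E'
import numpy as np, cv2
from workcell import sensors, read_camera, env
def cam(n):
    c=read_camera(n); f=240/np.tan(np.radians(c["fovy"])/2)
    c["K"]=np.array([[f,0,c["cx"]],[0,f,c["cy"]],[0,0,1]]); return c
def ray(c,px):
    d=(np.asarray(px,float)-[c["cx"],c["cy"]])/c["K"][0,0]; u=d.copy()
    for _ in range(20): u=d/(1+c["k1"]*(u**2).sum(-1,keepdims=True))
    return np.concatenate([u,np.ones(u.shape[:-1]+(1,))],-1)
def onplane(c,px,z):
    E=c["extrinsics"]; r=ray(c,px)@E[:3,:3].T; o=E[:3,3]
    return o+r*((z-o[2])/r[...,2:])
def cloud(c):
    v,u=np.mgrid[:480,:640]; r=ray(c,np.stack([u,v],-1).astype(float))
    return (r*c["range_z"][...,None])@c["extrinsics"][:3,:3].T+c["extrinsics"][:3,3]
def save(c,n): cv2.imwrite("pics/"+n,c["frame"][...,::-1])
E
python3 - <<'E'
from h import *
for n in("top","side"):
    c=cam(n); save(c,n+"0.png"); np.savez(n+"0.npz",**c); print(n,c["fovy"],c["k1"],c["extrinsics"].round(3).tolist())
s=sensors.sense(); print(s["ee_pos"],s["orientation"],s["width"],env.grip_depth)
E
```

```text
top 47.869758260142625 0.05221451329118595 [[-0.014, -0.987, 0.162, 0.382], [-1.0, 0.013, -0.013, -0.277], [0.011, -0.162, -0.987, 1.236], [0.0, 0.0, 0.0, 1.0]]
side 51.42313524453485 0.008656506095144173 [[-0.94, -0.21, 0.269, 0.24], [-0.341, 0.542, -0.768, 0.659], [0.015, -0.814, -0.581, 0.797], [0.0, 0.0, 0.0, 1.0]]
[ 0.22419099 -0.52895701  0.20471354] [ 9.79989339e-01  1.99048371e-01 -6.32851094e-05 -7.98704029e-04] 0.9981288390468251 0.0188
```

View pics/top0.png

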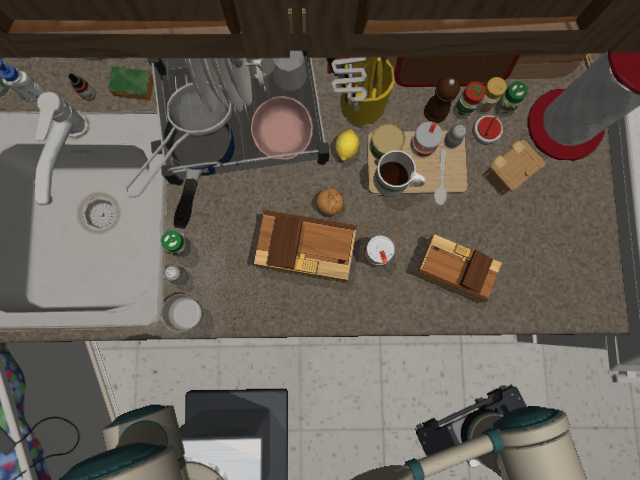

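View pics/side0.png

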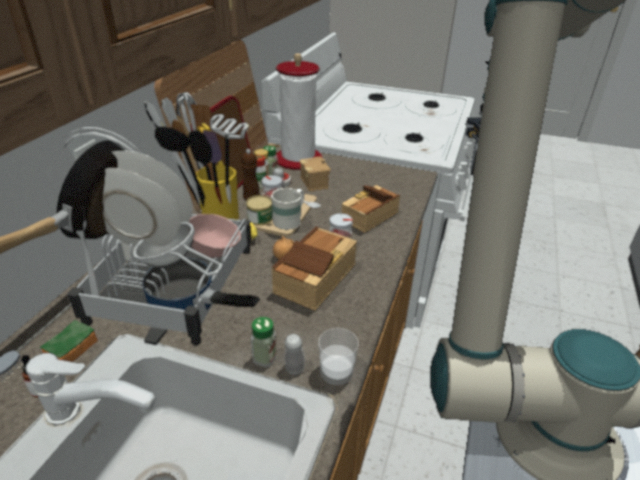

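Top view: two caddies of one design. The left one is at about (305,245), with its brass plate at (307,265), dark wedge at (285,240), jam jar at its right (shut) end at (380,250) and shallot behind it at (330,201). The right one is at about (460,267), looks smaller and faces the other way. The jar, shallot and sink items fit the left one. I'll measure both to check, and enlarge the left one.

```bash
python3 - <<'E'
from h import *
c=dict(np.load("top0.npz")); P=cloud(c)
def box(m,name):
    pts=P[m][:,:2].astype(np.float32); (cx,cy),(w,h),a=cv2.minAreaRect(pts); print(name,len(pts),(round(cx,4),round(cy,4)),(round(w,4),round(h,4)),round(a,1))
hsv=cv2.cvtColor(c["frame"],cv2.COLOR_RGB2HSV)
v,u=np.mgrid[:480,:640]
for n,(u0,u1,v0,v1) in dict(left=(248,361,205,285),right=(415,505,230,305)).items():
    m=(u>u0)&(u<u1)&(v>v0)&(v<v1)&(P[...,2]>.03)
    k=m&(P[...,2]>.07)&(hsv[...,1]>70)
    _,l,st,_=cv2.connectedComponentsWithStats(k.astype(np.uint8)); k=l==1+st[1:,4].argmax()
    box(k,n+" top"); print(np.percentile(P[k][:,2],[5,50,95,100]).round(4))
    br=k&(hsv[...,0]>=19)&(hsv[...,0]<30)&(hsv[...,1]>130)&(hsv[...,2]>130)
    if br.sum()>5: box(br,n+" brass"); print(P[br][:,2].mean(), u[br].mean(),v[br].mean())
cv2.imwrite("pics/crop.png",cv2.resize(c["frame"][200:290,245:365,::-1],None,fx=6,fy=6,interpolation=cv2.INTER_CUBIC))
E
```

```text
left top 5216 (0.5069, -0.2512) (0.2053, 0.2359) 79.4
[0.0778 0.0831 0.1112 1.2359]
left brass 244 (0.5233, -0.2637) (0.0464, 0.0373) 79.1
0.08788864723493146 304.80737704918033 264.10655737704917
right top 720 (0.433, -0.4809) (0.0953, 0.4102) 27.0
[0.071  0.0799 0.0889 1.2359]
right brass 20 (0.5431, -0.6119) (0.0124, 0.0159) 61.0
0.07119904842908936 465.85 252.0
```

View pics/crop.png

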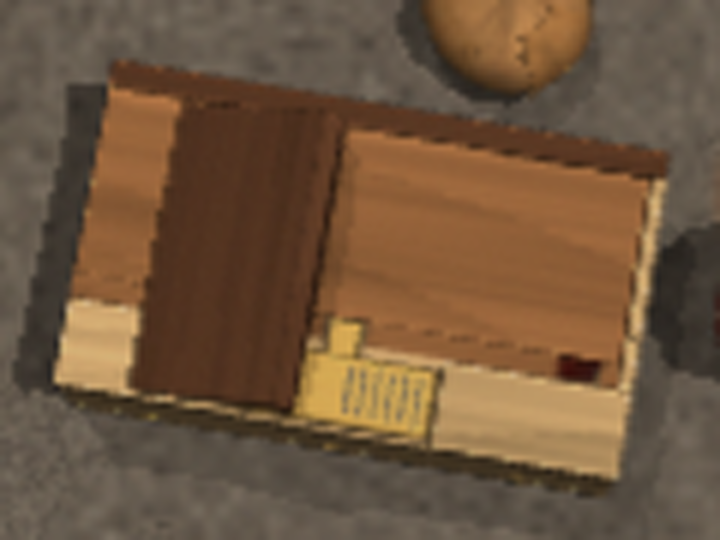

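The crop confirms the left caddy: dark wedge to the left of the plate, face edge at about (298..303, 222..268), ribbed brass plate at about (307,266), and the second notch showing dark at (341,261). Next its frame, from the top-edge corners.

```bash
python3 - <<'E'
from h import *
c=dict(np.load("top0.npz")); P=cloud(c)
q=lambda a,z:onplane(c,np.array(a)/6.+[244.6,199.6],z)
FL,FR=q([55,385],.08),q([618,478],.08); BL,BR=q([115,62],.084),q([668,155],.084)
print(FL,FR,BL,BR,"len",np.linalg.norm((FL-FR)[:2]),np.linalg.norm((BL-BR)[:2]),"wid",np.linalg.norm((FL-BL)[:2]),np.linalg.norm((FR-BR)[:2]))
# other caddy length from robust rect at z .04-.12
hsv=cv2.cvtColor(c["frame"],cv2.COLOR_RGB2HSV); v,u=np.mgrid[:480,:640]
for n,(u0,u1,v0,v1) in dict(left=(248,361,205,285),right=(415,505,230,305)).items():
    m=(u>u0)&(u<u1)&(v>v0)&(v<v1)&(P[...,2]>.06)&(P[...,2]<.13)&(hsv[...,1]>70)
    m=cv2.morphologyEx(m.astype(np.uint8),cv2.MORPH_OPEN,np.ones((3,3)))>0
    print(n,cv2.minAreaRect(P[m][:,:2].astype(np.float32)),np.percentile(P[m][:,2],[5,50,95]))
y=(FL-FR)[:2]+(BL-BR)[:2]; y/=np.linalg.norm(y); x=np.array([y[1],-y[0]])
o=(FL+FR+BL+BR)[:2]/4
print("yaw",np.arctan2(y[1],y[0])-np.pi/2,"o",o,"x",x,"y",y)
w=lambda X,Y:o+X*x+Y*y
print("thumb",w(-.0455,-.014),"face",w(-.043,.012))
# checks
for a,n in [([300,405],'face front top'),([343,115],'face rear top')]:
    p=q(a,.111)[:2]-o; print(n,p@x,p@y)
for a in ([440,370],[430,440],[298,405]):
    p=q(a,.088)[:2]-o; print('plate',p@x,p@y)
for n,(a,z) in dict(jar=((380,250),.086),shal=((330,201),.05),tumb=((182,312),.087)).items(): 
    p=onplane(c,np.array(a),z); print(n,p, (p[:2]-o)@x,(p[:2]-o)@y)
E
```

```text
[ 0.52247185 -0.15146832  0.08      ] [ 0.48639647 -0.35226395  0.08      ] [ 0.63953616 -0.17302538  0.084     ] [ 0.6027456  -0.37280531  0.084     ] len 0.20401057982486107 0.20313928540184706 wid 0.11903259232050119 0.11814850058674095
left ((0.563357412815094, -0.26176321506500244), (0.2053341418504715, 0.1210804134607315), 79.4441909790039) [0.07746533 0.08296437 0.11093045]
right ((0.511950671672821, -0.5982576012611389), (0.1591654121875763, 0.09336104243993759), 65.94989776611328) [0.06085979 0.06532592 0.08606782]
yaw -0.1799356976843327 o [ 0.56278752 -0.26239074] x [ 0.9838552  -0.17896631] y [0.17896631 0.9838552 ]
thumb [ 0.51551658 -0.26802175] face [ 0.52262934 -0.24288893]
face front top -0.05540381095805885 0.012676669291084419
face rear top 0.04864433695491832 0.015403009999766067
plate -0.03234550639466074 -0.033128602636907624
plate -0.05761055691518201 -0.03375443647931351
plate -0.05307471876598715 0.014581911688148652
jar [ 0.54794917 -0.42301402  0.086     ] 0.01414736900213375 -0.16068561691458483
shal [ 0.66591215 -0.31870021  0.05      ] 0.11153720510283524 -0.03694453155516728
tumb [ 0.42214565 -0.00314063  0.087     ] -0.1847682753581362 0.22989441398530214
```

The left one measures 205 x 121 mm (the right is 159 x 93), with yaw about -0.18. The plate and face check out in its frame. I'll go above the thumb plate with the fingers shut and the closing line along caddy y.

Emit:
{"op": "arm_command", "data": {
  "targets": [
    [[0.12,-0.04,0],12],
    [[0.12,-0.04,0],12],
    [[0.12,-0.04,0],12],
    [[0.37,-0.127,0],33.3],
    [[0.37,-0.127,0],33.3],
    [[0.37,-0.127,0],33.3],
    [[0.37,-0.127,0],33.3],
    [[0.37,-0.127,0],33.3],
    [[0.37,-0.127,0],33.3],
    [[0.37,-0.127,0],33.3],
    [[0.37,-0.127,0],33.3],
    [[0.37,-0.127,0],33.3],
    [[0.37,-0.127,0.03],33.3],
    [[0.37,-0.127,0.06],33.3],
    [[0.37,-0.127,0.06],33.3],
    [[0.37,-0.127,0.06],33.3]
  ],
  "fingers": -1,
  "squeeze": 30
}}

```text
time_s: 1.43
ee_pos: [0.5134, -0.2685, 0.1443]
orientation: [0.996, -0.091, -0.002, -0.001]
wrist_force: [0.0, 0.3, 0.0]
width: 0.004
gripper_force: 0.0
```

```bash
python3 - <<'E'
from h import *
s=sensors.sense(); print(s)
w=cam("wrist"); save(w,"w1.png"); t=cam("top"); save(t,"t1.png")
np.savez("w1.npz",**w)
E
```

```text
{'time_s': 1.4333, 'joint_positions': array([-6.01587900e-01,  3.24687453e-01,  1.59044963e+00, -6.83053807e-04,
        1.23071371e+00,  1.15144007e+00]), 'joint_vel': array([ 0.00335419, -0.02628868, -0.06597703,  0.00391115,  0.00111633,
        0.00150145]), 'tau': array([ 1.60079934e-01, -4.04199386e+01, -2.10873431e+01,  4.09476121e-02,
       -3.02913337e-03, -4.39686701e-03]), 'ee_pos': array([ 0.51336082, -0.26853335,  0.14425934]), 'orientation': array([ 9.95859937e-01, -9.08754571e-02, -2.01483535e-03, -7.59533293e-04]), 'wrist_force': array([0.01198366, 0.25550094, 0.01478818]), 'moment': array([ 0.05351726,  0.00142668, -0.02886347]), 'gripper_force': 0.0, 'width': 0.00383902432217828}
```

View pics/w1.png

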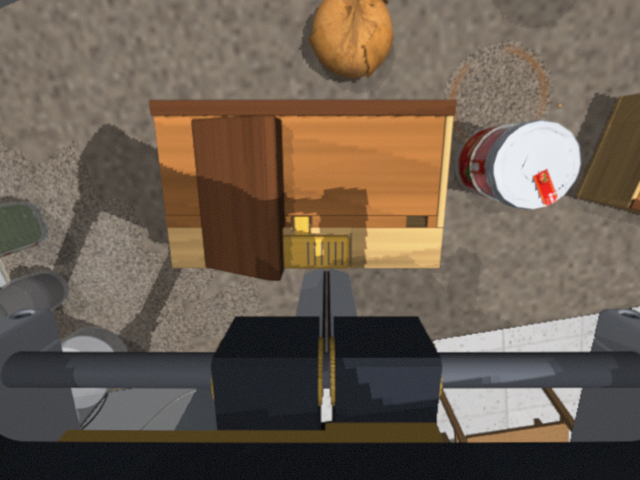

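The wrist view shows the shut fingertips at about (325,272), below the ribbed plate at (285..352, 234..268). The wedge face is at column ~283, and the caddy hasn't moved. I'll measure these from close by.

```bash
python3 - <<'E'
from h import *
c=dict(np.load("w1.npz")); o=np.array([.56279,-.26239]);x=np.array([.98386,-.17897]);y=np.array([.17897,.98386])
def s(n,px,z):
    p=onplane(c,np.array(px,float),z)[:2]; print(n,p.round(4),((p-o)@x).round(4),((p-o)@y).round(4))
s("rail FL",(173,269),.08);s("rail FR",(440,268),.08);s("plate RF",(352,266),.088);s("plate RB",(350,234),.088);s("face",(283,278),.11)
p=np.array([.51336,-.26853])-o; print("tcp",p@x,p@y)
E
```

```text
rail FL [ 0.5194 -0.1501] -0.0628 0.1027
rail FR [ 0.4835 -0.3521] -0.062 -0.1024
plate RF [ 0.5001 -0.2858] -0.0575 -0.0342
plate RB [ 0.5245 -0.2883] -0.0331 -0.0323
face [ 0.508  -0.2381] -0.0583 0.0141
tcp -0.047533323999999974 -0.014887387499999974
```

Both views agree to within 2 mm. Pressing down.

Emit:
{"op": "arm_command", "data": {
  "targets": [
    [[0.001,0,0.025],0],
    [[0.001,0,0.048],0],
    [[0.001,0,0.052],0],
    [[0.001,0,0.055],0],
    [[0.001,0,0.057],0],
    [[0.001,0,0.059],0],
    [[0.001,0,0.061],0],
    [[0.001,0,0.063],0],
    [[0.001,0,0.063],0],
    [[0.001,0,0.063],0]
  ]
}}

```text
time_s: 2.37
ee_pos: [0.5175, -0.2693, 0.0836]
orientation: [0.996, -0.09, 0.001, 0.001]
wrist_force: [0.6, -0.7, 5.8]
width: 0.004
gripper_force: 2.5
```

Emit:
{"op": "arm_command", "data": {
  "targets": [
    [[0,0,0.001],0],
    [[0,0,0.002],0],
    [[0,0,0.002],0],
    [[0,0,0.002],0]
  ]
}}

```text
time_s: 2.7
ee_pos: [0.5175, -0.2693, 0.0816]
orientation: [0.996, -0.09, 0.001, 0.001]
wrist_force: [-0.8, 0.1, 6.1]
width: 0.006
gripper_force: 3.0
```

The catch is down about 7 mm (6.1 N). Now sliding along the plate to +y (tool -y).

Emit:
{"op": "arm_command", "data": {
  "targets": [
    [[-0.001,-0.003,0],0],
    [[-0.001,-0.006,0],0],
    [[-0.001,-0.009,0],0],
    [[-0.001,-0.012,0],0],
    [[-0.001,-0.015,0],0],
    [[-0.001,-0.018,0],0],
    [[-0.001,-0.021,0],0],
    [[-0.001,-0.024,0],0],
    [[-0.001,-0.027,0],0],
    [[-0.001,-0.03,0],0],
    [[-0.001,-0.033,0],0],
    [[-0.001,-0.036,0],0],
    [[-0.001,-0.036,0],0]
  ]
}}

```text
time_s: 3.78
ee_pos: [0.5228, -0.235, 0.0818]
orientation: [0.996, -0.09, 0.001, 0.002]
wrist_force: [0.1, -4.1, 5.9]
width: 0.002
gripper_force: 3.3
```

```bash
python3 - <<'E'
from h import *
c=cam("wrist"); save(c,"w2.png")
E
```

```text
(no output)
```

View pics/w2.png

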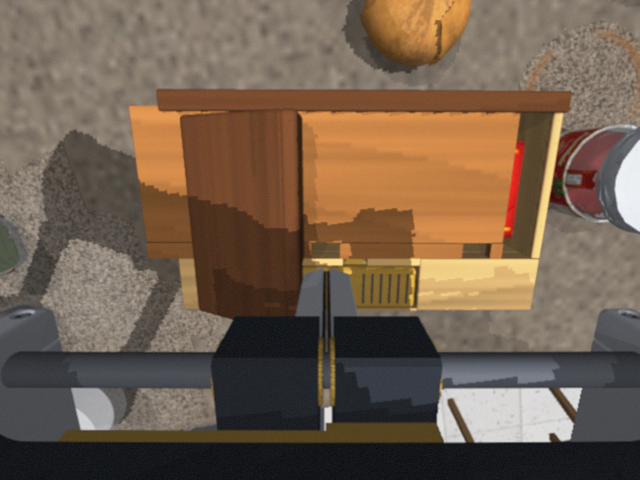

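The lid has slid about 20 mm: red tea box showing at (517,190), fingertip side against the face at (300,270). Continuing.

Emit:
{"op": "arm_command", "data": {
  "targets": [
    [[0,-0.004,0],0],
    [[0,-0.008,0],0],
    [[0,-0.012,-0.001],0],
    [[0,-0.016,-0.002],0],
    [[0,-0.02,-0.002],0],
    [[0,-0.024,-0.002],0],
    [[0,-0.028,-0.002],0],
    [[0,-0.032,-0.002],0],
    [[0,-0.036,-0.002],0],
    [[0,-0.04,-0.002],0],
    [[0,-0.044,-0.002],0],
    [[0,-0.048,-0.002],0],
    [[0,-0.052,-0.002],0],
    [[0,-0.055,-0.002],0],
    [[0,-0.058,-0.002],0],
    [[0,-0.058,-0.002],0]
  ]
}}

```text
time_s: 5.17
ee_pos: [0.5321, -0.1746, 0.0822]
orientation: [0.996, -0.09, -0.0, -0.001]
wrist_force: [1.6, -2.7, 0.9]
width: 0.006
gripper_force: 1.2
```

```bash
python3 - <<'E'
from h import *
c=cam("wrist"); save(c,"w3.png"); np.savez("w3.npz",**c)
s=sensors.sense(); o=np.array([.56279,-.26239]);x=np.array([.98386,-.17897]);y=np.array([.17897,.98386])
p=s["ee_pos"][:2]-o; print(p@x,p@y,s["wrist_force"])
E
```

```text
-0.04632117386618627 0.08082574011755567 [ 0.07718255 -2.68588963  1.43323124]
```

View pics/w3.png

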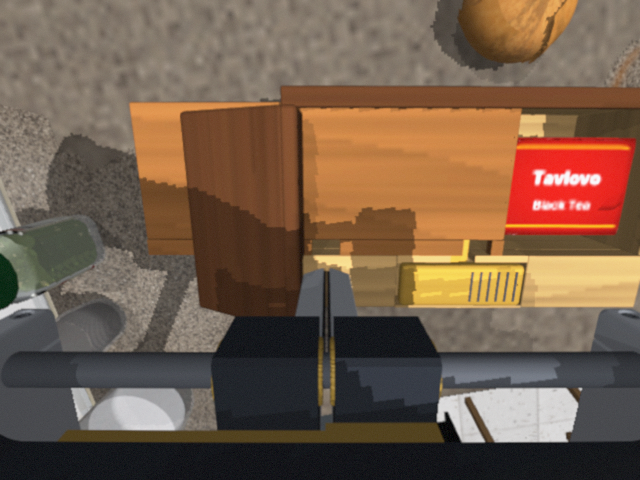

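The lid is close to the stop, with the tooth at (468,250) just at the edge of the second notch at (480,247). Creeping on until the stop is felt.

Emit:
{"op": "arm_command", "data": {
  "targets": [
    [[0,-0.002,0],0],
    [[0,-0.004,0],0],
    [[0,-0.006,0],0],
    [[0,-0.007,0],0],
    [[0,-0.007,0],0]
  ]
}}

```text
time_s: 5.63
ee_pos: [0.5329, -0.1675, 0.082]
orientation: [0.996, -0.09, -0.001, -0.001]
wrist_force: [-0.5, -0.5, -0.3]
width: 0.004
gripper_force: 0.2
```

Emit:
{"op": "arm_command", "data": {
  "targets": [
    [[0,-0.001,0],0],
    [[0,-0.002,0],0],
    [[0,-0.002,0],0],
    [[0,-0.002,0],0]
  ]
}}

```text
time_s: 5.97
ee_pos: [0.5335, -0.1663, 0.0823]
orientation: [0.996, -0.09, -0.001, -0.0]
wrist_force: [-0.8, -0.4, -0.6]
width: 0.006
gripper_force: 0.2
```

```bash
python3 - <<'E'
from h import *
c=cam("wrist"); save(c,"w4.png"); np.savez("w4.npz",**c)
E
```

```text
(no output)
```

View pics/w4.png

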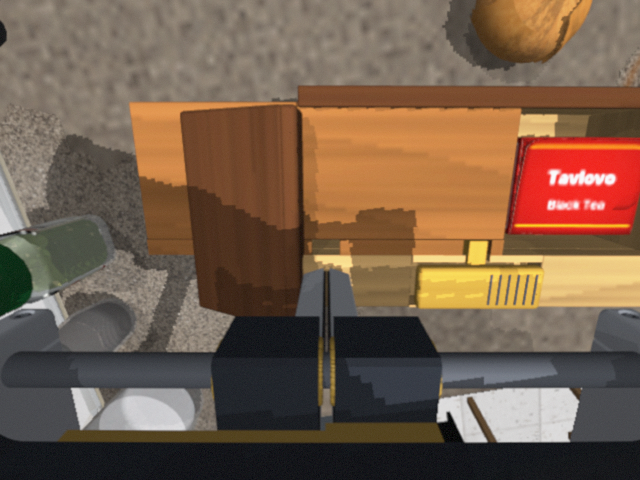

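The tooth at (478,252) now stands in the second notch and the plate is raised (lit, at (480,287)). Backing off the face, then lifting away.

Emit:
{"op": "arm_command", "data": {
  "targets": [
    [[0,0.004,-0.001],0],
    [[0,0.012,-0.003],0],
    [[0,0.015,-0.02],0],
    [[0,0.015,-0.05],0],
    [[0,0.015,-0.08],0],
    [[-0.03,0.015,-0.11],0],
    [[-0.06,0.015,-0.12],0],
    [[-0.09,0.015,-0.12],0],
    [[-0.12,0.015,-0.12],0],
    [[-0.15,0.015,-0.12],0],
    [[-0.15,0.015,-0.12],0],
    [[-0.15,0.015,-0.12],0],
    [[-0.15,0.015,-0.12],0]
  ]
}}

```text
time_s: 7.1
ee_pos: [0.3846, -0.1555, 0.2031]
orientation: [0.996, -0.09, 0.001, 0.0]
wrist_force: [-0.2, -0.3, -0.3]
width: 0.007
gripper_force: 0.0
```

```bash
python3 - <<'E'
from h import *
c=cam("top"); P=cloud(c); print(sensors.sense()["ee_pos"])
o=np.array([.56279,-.26239]);x=np.array([.98386,-.17897]);y=np.array([.17897,.98386])
q=P[...,:2]-o; X=q@x; Y=q@y; Z=P[...,2]
m=(abs(X)<.045)&(Z>.107)&(Z<.115)&(abs(Y)<.2); print("wedge top edge y",np.percentile(Y[m],[2,50]))
m=(X>-.054)&(X<-.038)&(Y>-.03)&(Y<.03); print("plate z",np.median(Z[m]))
m=(abs(Z-.080)<.003)&(abs(X)<.08)&(abs(Y)<.15)&(X<-.03); print("rail ends",np.percentile(Y[m],[0.5,99.5]),"front",np.percentile(X[m],1))
cv2.imwrite("pics/t5.png",cv2.resize(c["frame"][180:330,150:390,::-1],None,fx=3,fy=3,interpolation=cv2.INTER_CUBIC))
E
```

```text
[ 0.38491405 -0.15547919  0.20293411]
wedge top edge y [0.10105602 0.11116882]
plate z 0.08926214980686376
rail ends [-0.10078253  0.10228354] front -0.05973695312145602
```

View pics/t5.png

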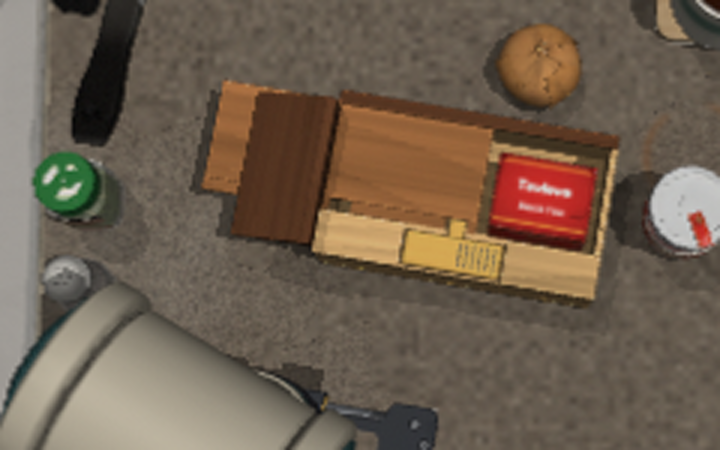

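The lid is open to its stop: the wedge edge is at y ≈ 0.101, so travel is about 0.086. The plate is up (z ≈ 0.088), the caddy hasn't moved, the tea box lies flat inside, and the hand is clear.

```bash
python3 -c "
from workcell import env
print(env.sign_off())"
```

```text
the job is handed in; nothing more can be done
None
```

The caddy's lid is open to its stop with the catch sprung up in the second notch, the hand is clear, and the job is handed in; sign-off gave no verdict.

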